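# Click the bead selector round to purple

## Task

With a fingertip pressed lightly on its top, turn the knurled wheel of the bead selector until the pocket of purple beads clicks in at the orange arrow of the spout, without running past it to the next pocket. Only touch the wheel: do not pick up or shove the selector, leave the jars and other things around it where they are, and take the hand away at the end.

Things in the scene. Friction and masses are not known exactly. Their poses are not given: they have to be found in the camera images.
- dispenser: Bead selector: loose white housing (1.5 kg, rubber feet), 150 (its x) x 120 x 38 mm high; origin at the centre of its underside, z up. On it a grey knurled wheel 104 mm across, 44 to 62 mm above the table, flat clear top over five bead pockets of different colours. On its -x edge the spout block (30 x 36 mm, top at 50 mm) with an orange arrow pointing at the wheel.
- wheel_top (a point): Centre of the wheel's flat top, on its upright axis, 62 mm above the table. The wheel is sprung: it gives up to 5 mm under a press (3 N at first touch, 8 N at the bottom, then hard). A fingertip that presses it down about 4 mm, 35 to 40 mm from the axis, and moves round the axis drags it along (a click takes about 1.5 N there); pressed less it may slip.
- purple (a point): On the wheel's top, above the middle of the purple pocket (33 mm across, no other pocket is purple), 30 mm from the axis; it turns with the wheel.
- outlet (a point): Centre of the spout block's top, where the orange arrow is: 71 mm from the wheel's axis along the housing's -x.
- wheel (a joint): Wheel angle in rad, growing anticlockwise from above; 0 (or 6.283, a full turn on) has the purple pocket at the arrow. It turns either way, with a click every 1.257 rad; let go, a spring draws it to the nearest click. Starts anywhere from 0.8 to 5.48, usually clicked in at another colour. End stops at -1.6 and 7.9.
- jar_gold: Loose open clear jar with gold beads, 72 mm across, 64 mm high; origin at the centre of its underside. Bystander.
- jar_pink: Loose open clear jar with pink beads, 72 mm across, 64 mm high; origin at the centre of its underside. Bystander.
- jar_silver: Loose open clear jar with silver beads, 72 mm across, 64 mm high; origin at the centre of its underside. Bystander.
- lid: Loose white-clear jar lid, 68 mm across, 8 mm thick, lying flat; origin at the centre of its underside. Bystander.
- bangle: Loose brass bangle, 68 mm across, 6 mm high, lying flat; origin at the centre of its underside. Bystander.
- scoop: Loose bead spoon 140 mm long lying flat along its x; origin under its middle. Bystander.
- tube: Loose copper-coloured bead tube 18 mm thick, 90 mm long, lying along its x; origin under its middle. Bystander.

How it is judged:
By the outcome, as a careful person would: the job done as asked, in the order asked, and still so for the second after the job is handed in, with the robot touching nothing.
It also fails if it takes over 58 s, if anything falls off the work surface, if the arm or the gripper's body presses on something with over 40 N, if the wrist force passes 120 N, or if a joint passes its speed limit or range.

## Robot

A 7-joint arm with a two-finger parallel gripper is mounted at the origin on the work surface. World frame = base frame: x ahead of the robot, y to its left, z up, the work surface at z = 0. Lengths are in mm, angles in rad, forces in N, time in s.
With the tool pointing down it reaches from about 400 to 875 mm from the base axis. Payload 19.3 kg.
Tool frame: the origin (TCP) lies midway between the tips of the shut fingers; the grasp point (between the pads) lies 19 mm behind it; z points along the fingers, x is the direction in which the jaws open and shut, and the axes are right-handed (so a half turn about z gives the same grasp; the last joint's range is limited). The gripper opens to 85 mm and grips with 20 to 120 N. Pads are 22 mm wide; open, the fingers measure 114 mm over their backs; the gripper's body (76 mm by 85 mm) begins 54 mm behind the grasp point. The pads swing forward as they close: fully open they stand 13 mm farther back than shut.
Start: joints at [-1.325, 0.521, -0.036, 1.599, 0.021, 1.021, -0.113], TCP at [194.129, 594.078, 231.291] pointing down, gripper open.
Joint ranges: [-2.91, 2.91], [-0.3, 2.13], [-1.5, 1.42], [0.17, 2.43], [-1.26, 4.41], [0.16, 1.93], [-2.52, 2.52]. Speed limits (rad/s): [1.89, 1.89, 2.39, 2.39, 3.01, 3.01, 3.01].

## Interface

Orientations are given as a rotation vector (axis times angle).
In Python, from workcell import r gives the robot as it stands. The module is installed in compiled form; this text tells all that it offers.
- The arm moves only by the tool carry_out, never from a script. Its argument "motion" is a list of rows, each a list of 4 numbers: the shift along the tool's x, y, z each as a share of 20 mm, from -1 to 1, then the turn about the tool's z as a share of 5 degrees, from -1 to 1. A call has 1 to 8 rows; each row shifts and turns the commanded pose from where the row before left it, along the tool's axes as they then stand; what a row does not reach is not made up. A row lasts 1/12 s, in which the tool goes at most 41.7 mm and 7.16 degrees, less where a joint would pass 70% of its speed; a pose out of reach is approached as far as the arm can. A call with a number of a shift or a turn outside -1 to 1 is refused whole. A call with a gripper value outside its range is refused whole. "fingers" is the gripper command: -1 is shut, 1 is fully open, values between are in proportion, set as the call begins (left out, the last holds). The fingers move at their own pace and stop on an object; the grip force is fixed at half the most. Time passes only in rows, so rows that do not move let the fingers close. It gives the time, the measured TCP pose, the force and the opening at its end, in the units of the state.
- r.read_state(): the state, without advancing time (a new reading comes with each control period).
- r.read_camera(name): name is "side" or "top"; returns the picture (384x512x3 uint8, red, green, blue); there is no depth.
- r.camera_model(name): a dict with "fx", "fy", "cx", "cy" (pixels), "pose" (4x4, takes a point from camera to world coordinates). Camera axes: x right, y down, z forward; pixel columns grow to the right and rows downward; lengths in mm; the calibration is good to about 2 mm. A picture is of the moment at which its call begins. camera_model takes no time and is no camera call.
- r.finish_job(): hands the job in, once; it reports no verdict.
The state is a dict: "t": time; "joints": joint angles; "qd": joint speeds; "tau": joint torques, N m; "eef_pos": TCP position; "eef_rot": TCP orientation; "contact_force": force on the tool from outside, world axes, zero at the start; "ft_torque": the same for the moment, N m; "opening": finger opening in mm.
Only numpy, scipy, OpenCV 4.12 (cv2) and the standard library are available. Lean on these libraries where they do the work, as an engineer would, in place of code of your own. Each camera call takes 0.05 s, during which the arm holds its last target.

## Working session

There is one attempt and no reset: what is moved stays moved. The work goes in short steps, Python scripts to look and compute and a tool call to move; the robot and the scene stay as the last step left them, time stands still between calls to the robot, and variables do not carry over. Pictures are saved under pics/ and viewed, and the job is handed in when it is done.

Besides the shell and the picture viewer there is one more tool, called after "Request:" as a command line: name --pt "numbers of a row" for each row, then --argument value for the rest. carry_out: Moves the arm, as the interface text tells. Its arguments: {"type":"object","properties":{"motion":{"type":"array","items":{"type":"array","items":{"type":"number","minimum":-1,"maximum":1}}},"fingers":{"type":"number"}},"required":["motion"]}

```bash
mkdir -p pics
python3 - <<'E'
from workcell import r
import cv2
for n in("top","side"):
    cv2.imwrite(f"pics/{n}0.png",r.read_camera(n)[:,:,::-1]); m=r.camera_model(n); print(m)
s=r.read_state();print(s)
E
```

```text
{'fx': 468.898015450941, 'fy': 468.898015450941, 'cx': 259.68878592272154, 'cy': 193.36541313615257, 'pose': array([[-1.31766281e-02, -9.91739039e-01,  1.27593321e-01,
         3.70130473e+02],
       [-9.99831341e-01,  1.14352302e-02, -1.43709837e-02,
         3.10470070e+01],
       [ 1.27932066e-02, -1.27761162e-01, -9.91722451e-01,
         1.21059668e+03],
       [ 0.00000000e+00,  0.00000000e+00,  0.00000000e+00,
         1.00000000e+00]])}
{'fx': 499.34863488052827, 'fy': 499.34863488052827, 'cx': 252.46724374936647, 'cy': 193.90502648211415, 'pose': array([[-8.43381103e-01, -3.01772992e-01,  4.44568754e-01,
        -4.62564462e+01],
       [-5.37179345e-01,  4.92196838e-01, -6.84967608e-01,
         8.53017200e+02],
       [-1.21106103e-02, -8.16501889e-01, -5.77215730e-01,
         7.78456746e+02],
       [ 0.00000000e+00,  0.00000000e+00,  0.00000000e+00,
         1.00000000e+00]])}
{'t': 0.1, 'joints': array([-1.32515433,  0.52196049, -0.03631681,  1.59997527,  0.02117748,
        1.02108635, -0.11276402]), 'qd': array([ 0.0006462 , -0.00332544, -0.00069518, -0.00073814,  0.00066506,
       -0.00088518,  0.00054541]), 'tau': array([ 3.16310412e-03, -9.28492713e+01,  1.98404901e+00, -3.70534372e+01,
        1.81658874e-02,  5.29549739e-03,  8.03161868e-06]), 'eef_pos': array([194.07112485, 593.7750328 , 230.77091117]), 'eef_rot': array([ 2.54261521e+00,  1.84406022e+00, -1.27194995e-03]), 'contact_force': array([ 1.34068538, -0.34961629, -0.69676747]), 'ft_torque': array([-0.00239807,  0.02912403,  0.00385609]), 'opening': 85.4238999639326}
```

View pics/top0.png

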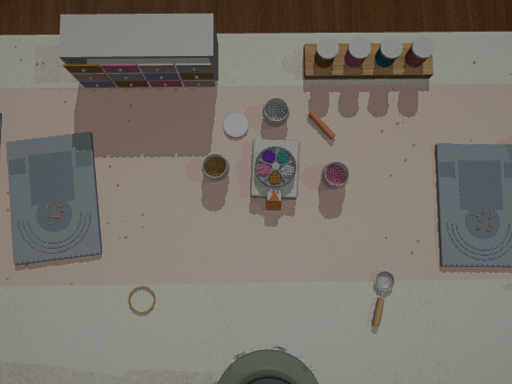

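View pics/side0.png

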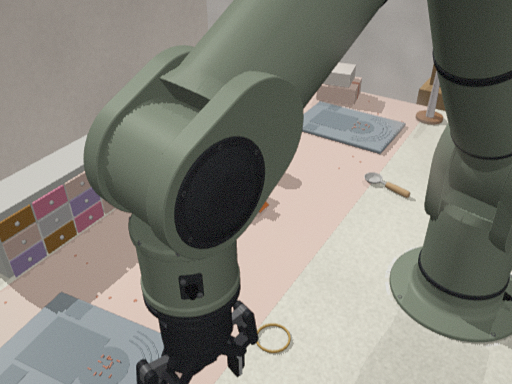

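```bash
cat > h.py <<'E'
from workcell import r
import numpy as np, cv2
def ray(n,u,v,z):
    m=r.camera_model(n);P=m["pose"]
    d=P[:3,:3]@np.array([(u-m["cx"])/m["fx"],(v-m["cy"])/m["fy"],1]);o=P[:3,3]
    return o+d*(z-o[2])/d[2]
def proj(n,p):
    m=r.camera_model(n);P=m["pose"];c=P[:3,:3].T@(np.array(p)-P[:3,3])
    return np.array([m["fx"]*c[0]/c[2]+m["cx"],m["fy"]*c[1]/c[2]+m["cy"]])
E
python3 - <<'E'
from h import *
im=cv2.imread("pics/top0.png")
c=im[120:230,190:360]
cv2.imwrite("pics/c0.png",cv2.resize(c,None,fx=4.5,fy=4.5,interpolation=cv2.INTER_CUBIC))
hsv=cv2.cvtColor(im,cv2.COLOR_BGR2HSV)
sub=np.zeros(im.shape[:2],np.uint8);sub[135:215,245:305]=1
for n,lo,hi,z in(("purple",(125,90,40),(150,255,255),58),("teal",(75,90,40),(95,255,255),58),("orange",(5,170,100),(18,255,255),50)):
    m=cv2.inRange(hsv,lo,hi)*sub
    k,l,st,ce=cv2.connectedComponentsWithStats(m)
    for i in range(1,k):
        if st[i,4]>8: print(n,st[i],ce[i],ray("top",*ce[i],z))
for n,u,v in(("gold",215,167),("silver",276,112),("pink",336,175),("lid",236,125)): print(n,ray("top",u,v,50))
E
```

```text
purple [262 150  13  13 124] [268.50806452 156.01612903] [612.48902688  -8.99025951  58.        ]
teal [277 151  13  12 122] [282.54918033 156.73770492] [610.2786535  -44.14990082  58.        ]
orange [271 192   7   8  26] [274.07692308 196.5       ] [511.15333346 -21.56128166  50.        ]
gold [587.48743137 125.56107301  50.        ]
silver [728.48173515 -30.19273514  50.        ]
pink [ 563.78301103 -178.21723876   50.        ]
lid [695.34451038  72.13561426  50.        ]
```

View pics/c0.png

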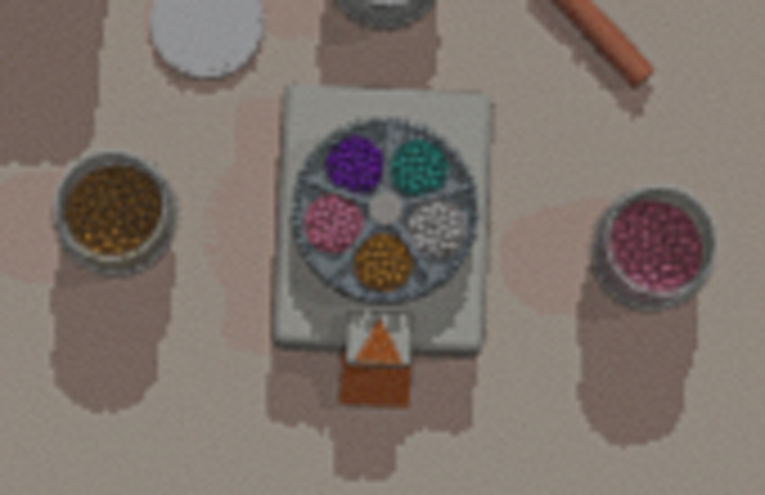

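Request:
carry_out --pt "0 0 0 -0.9" --pt "0 0 0 -0.9" --pt "0 0 0 -0.9" --pt "0 0 0 -0.9" --pt "0 0 0 0" --pt "0 0 0 0" --fingers -1

```text
t: 0.6
eef_pos: [194.2, 593.9, 231.0]
eef_rot: [2.226, 2.217, -0.001]
contact_force: [-0.7, 0.6, 0.0]
opening: 12.4
```

Run:
```python
from h import *
from scipy.spatial.transform import Rotation as R
s=r.read_state();print(s["t"],s["eef_pos"],s["opening"],s["contact_force"]);print(R.from_rotvec(s["eef_rot"]).as_matrix().round(3))
print(ray("top",275.5,166.9,62))
```

```text
0.6 [194.24125166 593.90465879 231.02290396] 12.355277821142588 [-0.70052368  0.58340818  0.02753624]
[[ 0.004  1.    -0.   ]
 [ 1.    -0.004 -0.   ]
 [-0.    -0.    -1.   ]]
[583.86935147 -25.83035806  62.        ]
```

Request:
carry_out --pt "-0.82 0.5 0 0" --pt "-0.82 0.5 0 0" --pt "-0.82 0.5 0 0" --pt "-0.82 0.5 0 0" --pt "-0.82 0.5 0 0" --pt "-0.82 0.5 0 0" --pt "-0.82 0.5 0 0" --pt "-0.82 0.5 0 0"

```text
t: 1.27
eef_pos: [274.3, 461.9, 231.3]
eef_rot: [-2.227, -2.216, 0.0]
contact_force: [1.0, 0.4, 0.2]
opening: -0.2
```

Request:
carry_out --pt "-0.82 0.5 0 0" --pt "-0.82 0.5 0 0" --pt "-0.82 0.5 0 0" --pt "-0.82 0.5 0 0" --pt "-0.82 0.5 0 0" --pt "-0.82 0.5 0 0" --pt "-0.82 0.5 0 0" --pt "-0.82 0.5 0 0"

```text
t: 1.93
eef_pos: [354.0, 330.6, 231.3]
eef_rot: [-2.227, -2.216, -0.0]
contact_force: [0.2, 0.7, 0.3]
opening: -0.0
```

Request:
carry_out --pt "-0.82 0.5 0 0" --pt "-0.82 0.5 0 0" --pt "-0.82 0.5 0 0" --pt "-0.82 0.5 0 0" --pt "-0.82 0.5 0 0" --pt "-0.82 0.5 0 0" --pt "-0.82 0.5 0 0" --pt "-0.82 0.5 0 0"

```text
t: 2.6
eef_pos: [433.8, 199.2, 231.3]
eef_rot: [-2.227, -2.216, -0.0]
contact_force: [-0.1, 0.1, 0.2]
opening: 0.2
```

Request:
carry_out --pt "-0.82 0.5 0 0" --pt "-0.82 0.5 0 0" --pt "-0.82 0.5 0 0" --pt "-0.82 0.5 0 0" --pt "-0.82 0.5 0 0" --pt "-0.82 0.5 0 0" --pt "-0.82 0.5 0 0" --pt "-0.82 0.5 0 0"

```text
t: 3.27
eef_pos: [513.6, 67.9, 231.3]
eef_rot: [-2.227, -2.216, -0.0]
contact_force: [0.4, 0.4, 0.2]
opening: -0.0
```

Request:
carry_out --pt "-0.8 0.52 0 0" --pt "-0.8 0.52 0 0" --pt "-0.8 0.52 0 0" --pt "-0.8 0.52 0 0" --pt "-0.8 0.52 0 0" --pt "-0.8 0.52 0 0" --pt "-0.8 0.52 0 0" --pt "-0.8 0.52 0 0"

```text
t: 3.93
eef_pos: [596.7, -60.2, 231.3]
eef_rot: [-2.227, -2.216, 0.0]
contact_force: [-0.4, -0.4, -0.5]
opening: 0.2
```

Request:
carry_out --pt "0 0 0.8 0" --pt "0 0 1 0" --pt "0 0 1 0" --pt "0 0 1 0" --pt "0 0 1 0" --pt "0 0 1 0" --pt "0 0 1 0" --pt "0 0 0.6 0"

```text
t: 4.6
eef_pos: [595.5, -59.3, 81.3]
eef_rot: [-2.225, -2.216, 0.002]
contact_force: [-0.2, -0.6, 0.3]
opening: 0.1
```

Run:
```python
from h import *
s=r.read_state();print(s["t"],s["eef_pos"],s["contact_force"])
for n in("top","side"):
    im=r.read_camera(n)[:,:,::-1]; u,v=proj(n,s["eef_pos"]);print(n,u,v)
    u,v=int(u),int(v); c=im[max(0,v-60):v+60,max(0,u-80):u+80]
    cv2.imwrite(f"pics/{n}1.png",cv2.resize(c,None,fx=3.5,fy=3.5))
```

```text
4.6 [595.45412553 -59.31210852  81.33306463] [-0.19365786 -0.56396979  0.28198385]
top 289.4251659750022 160.65590717855332
side 236.23069018530572 165.94583691594787
```

View pics/side1.png

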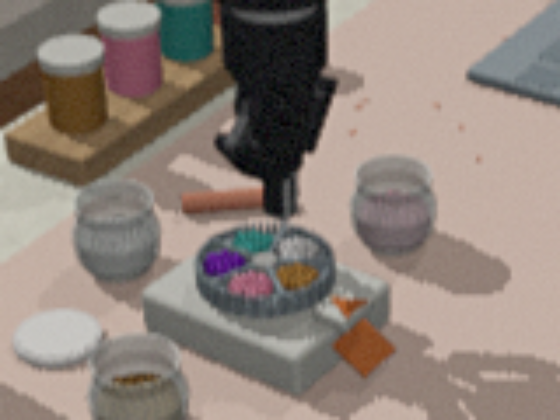

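View pics/top1.png

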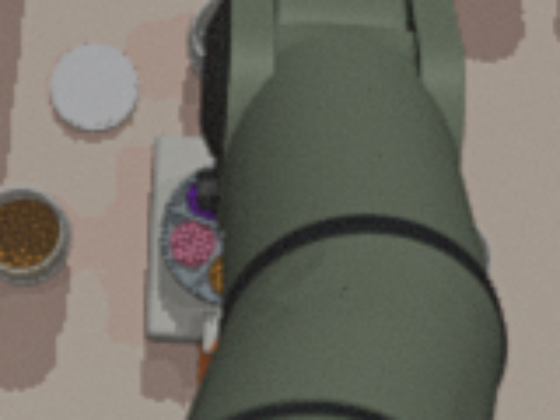

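The hand hovers over the far right of the wheel. In the side crop the hub shows at (265,258) and purple at (224,263), still facing away from the spout. I'll check the wheel centre from the side view, then press.

Run:
```python
from h import *
print(ray("side",156+265/3.5,105+258/3.5,62))
```

```text
[588.31658585 -26.6812049   62.        ]
```

Request:
carry_out --pt "0 0 0.4 0" --pt "0 0 0.3 0" --pt "0 0 0.15 0" --pt "0 0 0.1 0" --pt "0 0 0 0"

```text
t: 5.12
eef_pos: [596.2, -59.4, 64.3]
eef_rot: [-2.223, -2.219, 0.0]
contact_force: [0.5, -0.3, 0.1]
opening: -0.4
```

Request:
carry_out --pt "-0.12 0.04 0.05 0" --pt "0 0 0.06 0" --pt "0 0 0.05 0" --pt "0 0 0.05 0" --pt "0 0 0 0"

```text
t: 5.53
eef_pos: [597.3, -62.3, 60.3]
eef_rot: [2.223, 2.218, 0.0]
contact_force: [1.6, -3.2, 5.4]
opening: -0.1
```

Request:
carry_out --pt "0 0 0.05 0" --pt "0 0 0.06 0" --pt "0 0 0 0" --pt "0 0 0 0"

```text
t: 5.87
eef_pos: [597.4, -62.2, 58.2]
eef_rot: [2.223, 2.219, 0.0]
contact_force: [0.6, -2.7, 4.7]
opening: -0.1
```

```bash
cat > arc.py <<'E'
import numpy as np,sys
a0,st,n=map(float,sys.argv[1:4]);c=np.array([586.5,-26])
a=np.radians(a0+st*np.arange(n+1));p=np.c_[np.cos(a),np.sin(a)]*37.5
d=np.diff(p,axis=0)/20
print([[round(y,3),round(x,3),0,0] for x,y in d]); print(p[0]+c,p[-1]+c)
E
python3 arc.py -73 9 8; python3 arc.py -1 9 8;python3 - <<'E'
from h import *
r.read_camera("side");s=r.read_state();print(s["t"],s["eef_pos"],s["contact_force"])
E
```

```text
[[np.float64(0.108), np.float64(0.274), 0, 0], [np.float64(0.149), np.float64(0.254), 0, 0], [np.float64(0.187), np.float64(0.227), 0, 0], [np.float64(0.22), np.float64(0.195), 0, 0], [np.float64(0.248), np.float64(0.158), 0, 0], [np.float64(0.27), np.float64(0.117), 0, 0], [np.float64(0.285), np.float64(0.074), 0, 0], [np.float64(0.293), np.float64(0.028), 0, 0]]
[597.46393893 -61.86142835] [623.99428857 -26.65446524]
[[np.float64(0.294), np.float64(-0.018), 0, 0], [np.float64(0.287), np.float64(-0.064), 0, 0], [np.float64(0.274), np.float64(-0.108), 0, 0], [np.float64(0.254), np.float64(-0.149), 0, 0], [np.float64(0.227), np.float64(-0.187), 0, 0], [np.float64(0.195), np.float64(-0.22), 0, 0], [np.float64(0.158), np.float64(-0.248), 0, 0], [np.float64(0.117), np.float64(-0.27), 0, 0]]
[623.99428857 -26.65446524] [598.70880579   9.45694658]
5.9167 [597.34721421 -62.22982991  58.23207049] [ 1.13683606 -3.38669219  5.20808728]
```

Request:
carry_out --pt "0.11 0.27 0.02 0" --pt "0.15 0.25 0 0" --pt "0.19 0.23 0 0" --pt "0.22 0.2 0 0"

```text
t: 6.25
eef_pos: [616.2, -49.0, 57.8]
eef_rot: [2.224, 2.219, -0.001]
contact_force: [-2.9, -3.2, 6.7]
opening: -0.3
```

Run:
```python
from h import *
im=r.read_camera("side")[:,:,::-1];s=r.read_state();print(s["t"],s["eef_pos"],s["contact_force"])
cv2.imwrite("pics/side2.png",cv2.resize(im[105:225,156:316],None,fx=3.5,fy=3.5))
```

```text
6.3 [617.06638038 -47.61121857  57.82290947] [1.99855112 0.72653006 6.47189184]
```

View pics/side2.png

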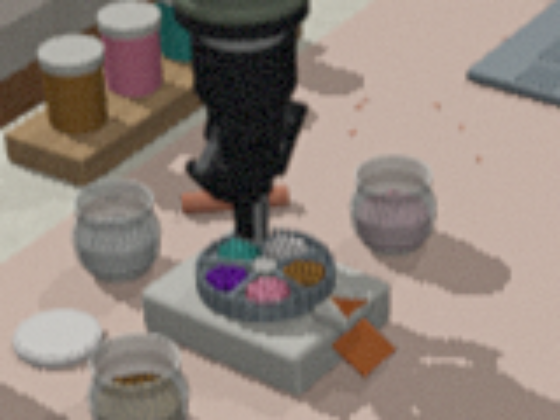

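```bash
cat >> h.py <<'E'
def meas(tag,z=58.):
    im=r.read_camera("side")[:,:,::-1].copy();s=r.read_state();print(s["t"],s["eef_pos"].round(1),s["contact_force"].round(1))
    cv2.imwrite(f"pics/{tag}.png",cv2.resize(im[105:225,156:316],None,fx=3.5,fy=3.5))
    ang(im,z)
def ang(im,z):
    hsv=cv2.cvtColor(im,cv2.COLOR_BGR2HSV)
    for n,lo,hi in(("purple",(125,120,40),(145,255,255)),("teal",(75,90,40),(95,255,255)),("pink",(160,70,90),(176,255,255))):
        m=cv2.inRange(hsv,lo,hi);q=np.zeros_like(m);q[165:200,205:260]=m[165:200,205:260]
        k,l,st,ce=cv2.connectedComponentsWithStats(q)
        if k<2: continue
        i=1+np.argmax(st[1:,4]);p=ray("side",*ce[i],z)-[586.5,-26,0]
        print(n,st[i,4],p.round(1)[:2],"angle to arrow deg",(177-np.degrees(np.arctan2(p[1],p[0])))%360)
E
python3 - <<'E'
from h import *
meas("s3")
E
python3 arc.py -38 9 8
python3 arc.py 34 9 5
```

```text
6.35 [617.  -47.7  57.9] [1.  0.8 6. ]
purple 62 [16.5 30.1] angle to arrow deg 115.7309912185101
teal 54 [31.3 -3.8] angle to arrow deg 183.98579359321997
pink 68 [-18.8  25.5] angle to arrow deg 50.60110355787599
[[np.float64(0.245), np.float64(0.162), 0, 0], [np.float64(0.268), np.float64(0.122), 0, 0], [np.float64(0.284), np.float64(0.079), 0, 0], [np.float64(0.292), np.float64(0.033), 0, 0], [np.float64(0.294), np.float64(-0.013), 0, 0], [np.float64(0.288), np.float64(-0.059), 0, 0], [np.float64(0.276), np.float64(-0.103), 0, 0], [np.float64(0.256), np.float64(-0.145), 0, 0]]
[616.05040326 -49.08730532] [617.58890897  -5.03026612]
[[np.float64(0.23), np.float64(-0.183), 0, 0], [np.float64(0.199), np.float64(-0.217), 0, 0], [np.float64(0.162), np.float64(-0.245), 0, 0], [np.float64(0.122), np.float64(-0.268), 0, 0], [np.float64(0.079), np.float64(-0.284), 0, 0]]
[617.58890897  -5.03026612] [593.65533733  10.81101938]
```

Request:
carry_out --pt "0.245 0.16 0 0" --pt "0.27 0.12 0 0" --pt "0.28 0.08 0 0" --pt "0.29 0.03 0 0" --pt "0.29 -0.01 0 0" --pt "0.29 -0.06 0 0" --pt "0.275 -0.1 0 0" --pt "0.255 -0.145 0 0"

```text
t: 7.02
eef_pos: [618.3, -4.8, 58.0]
eef_rot: [2.223, 2.218, 0.001]
contact_force: [1.8, -3.4, 6.8]
opening: -0.2
```

Run:
```python
from h import *
meas("s4")
```

```text
7.0667 [617.6  -3.5  57.9] [-1.8 -0.4  7. ]
purple 62 [-13.2  29.7] angle to arrow deg 62.97294573723546
teal 53 [20.9 27.1] angle to arrow deg 124.66825284129217
pink 65 [-29.6  -0.9] angle to arrow deg 355.24473857642727
```

View pics/s4.png

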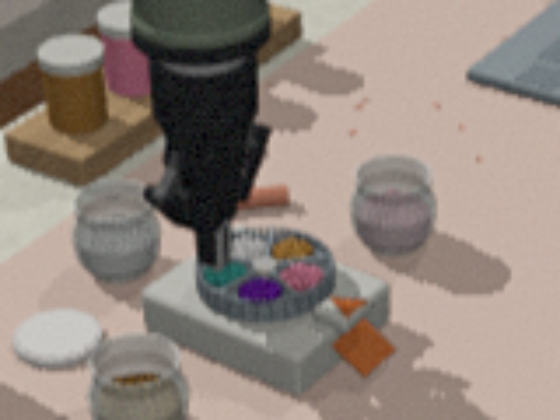

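```bash
python3 arc.py 36 9 6
```

```text
[[np.float64(0.224), np.float64(-0.191), 0, 0], [np.float64(0.191), np.float64(-0.224), 0, 0], [np.float64(0.154), np.float64(-0.251), 0, 0], [np.float64(0.113), np.float64(-0.272), 0, 0], [np.float64(0.069), np.float64(-0.286), 0, 0], [np.float64(0.023), np.float64(-0.293), 0, 0]]
[616.83813729  -3.95805304] [586.5  11.5]
```

Request:
carry_out --pt "0.22 -0.19 0.015 0" --pt "0.19 -0.22 0 0" --pt "0.15 -0.25 0 0" --pt "0.11 -0.27 0 0" --pt "0.07 -0.29 0 0" --pt "0.02 -0.29 0 0" --pt "0 0 0 0"

```text
t: 7.65
eef_pos: [586.9, 11.1, 57.7]
eef_rot: [-2.223, -2.22, -0.001]
contact_force: [-2.4, 0.4, 6.9]
opening: -0.2
```

```bash
python3 - <<'E'
from h import *
meas("s5")
E
python3 arc.py 90 9 4
```

```text
7.7 [587.1  11.1  57.6] [-3.1  0.8  7.7]
purple 63 [-27.9  12.7] angle to arrow deg 21.50754798011684
teal 25 [-11.1  34.1] angle to arrow deg 68.93874995557124
pink 60 [-16.2 -22.9] angle to arrow deg 302.2056699654311
[[np.float64(-0.023), np.float64(-0.293), 0, 0], [np.float64(-0.069), np.float64(-0.286), 0, 0], [np.float64(-0.113), np.float64(-0.272), 0, 0], [np.float64(-0.154), np.float64(-0.251), 0, 0]]
[586.5  11.5] [564.45805304   4.33813729]
```

View pics/s5.png

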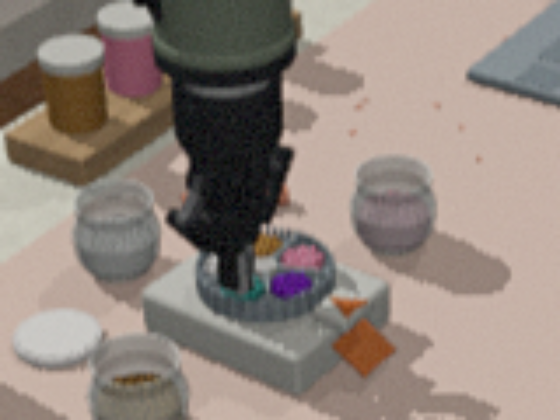

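Request:
carry_out --pt "-0.02 -0.29 0 0" --pt "-0.07 -0.29 0 0" --pt "0 0 0 0"

```text
t: 7.95
eef_pos: [575.6, 9.1, 57.7]
eef_rot: [2.223, 2.219, 0.001]
contact_force: [0.2, 0.9, 6.9]
opening: 0.0
```

Run:
```python
from h import *
meas("s6")
```

```text
8.0 [575.9   9.2  57.7] [-1.   0.3  7. ]
purple 63 [-30.1   5.1] angle to arrow deg 6.687632405825099
teal 14 [-21.4  30.8] angle to arrow deg 52.264410409381995
pink 56 [ -8.  -26.3] angle to arrow deg 283.8972689239366
```

Request:
carry_out --pt "0 0 -0.1 0" --pt "0 0 -0.2 0" --pt "0 0 -0.5 0" --pt "0 0 -1 0" --pt "0 0 -1 0" --pt "0 0 -1 0" --pt "0 0 -1 0" --pt "0 0 -1 0"

```text
t: 8.67
eef_pos: [575.6, 8.9, 174.9]
eef_rot: [-2.223, -2.219, -0.0]
contact_force: [-0.5, 0.4, 0.2]
opening: -0.1
```

Request:
carry_out --pt "0.8 -0.5 -0.5 0" --pt "0.8 -0.5 -0.5 0" --pt "0.8 -0.5 0 0" --pt "0.8 -0.5 0 0" --pt "0.8 -0.5 0 0" --pt "0.8 -0.5 0 0" --pt "0.8 -0.5 0 0" --pt "0.8 -0.5 0 0"

```text
t: 9.33
eef_pos: [495.3, 137.7, 193.9]
eef_rot: [2.223, 2.219, 0.0]
contact_force: [-0.4, 0.5, 0.5]
opening: -0.2
```

Request:
carry_out --pt "0.8 -0.5 0 0" --pt "0.8 -0.5 0 0" --pt "0.8 -0.5 0 0" --pt "0.8 -0.5 0 0" --pt "0.8 -0.5 0 0" --pt "0.8 -0.5 0 0" --pt "0.8 -0.5 0 0" --pt "0 0 0 0"

```text
t: 10.0
eef_pos: [424.3, 252.1, 193.8]
eef_rot: [-2.218, -2.223, -0.001]
contact_force: [0.8, -0.2, 0.3]
opening: -0.1
```

Run:
```python
from h import *
meas("s7",60)
im=r.read_camera("top")[:,:,::-1]
cv2.imwrite("pics/t7.png",cv2.resize(im[90:230,170:380],None,fx=3.8,fy=3.8,interpolation=cv2.INTER_CUBIC))
```

```text
10.05 [425.3 250.5 193.7] [ 0.2 -0.1  0.1]
purple 66 [-27.3   2.9] angle to arrow deg 3.0709309536395324
teal 11 [-16.8  25.3] angle to arrow deg 53.42319437473195
pink 55 [ -6.6 -29.4] angle to arrow deg 279.57540912403255
```

View pics/t7.png

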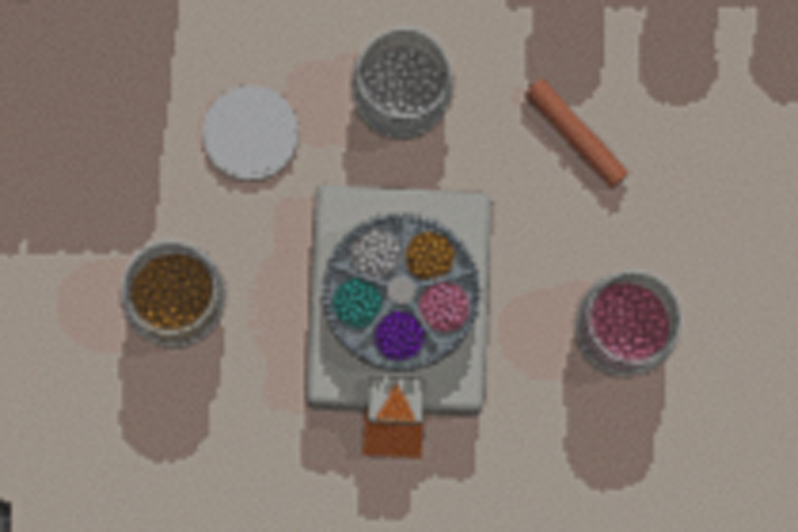

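In the top view purple (400,335) lies between the hub (400,290) and the arrow (397,405). I'll compare this with the start picture, then hand in.

Run:
```python
from h import *
im=r.read_camera("top")[:,:,::-1].copy()
a=cv2.imread("pics/top0.png");d=cv2.absdiff(a,im).max(2);d=cv2.medianBlur(d,3)
k,l,st,ce=cv2.connectedComponentsWithStats((d>35).astype(np.uint8))
print([s.tolist() for s in st[1:] if s[4]>4])
hsv=cv2.cvtColor(im,cv2.COLOR_BGR2HSV)
for n,lo,hi,z,b in(("purple",(125,90,40),(150,255,255),58,1),("orange",(5,170,100),(18,255,255),50,190)):
    m=cv2.inRange(hsv,lo,hi);q=np.zeros_like(m);q[max(135,b):215,245:305]=m[max(135,b):215,245:305]
    k,l,st,ce=cv2.connectedComponentsWithStats(q);i=1+np.argmax(st[1:,4]);print(n,st[i],ray("top",*ce[i],z))
s=r.read_state();print(s["contact_force"],np.abs(s["qd"]).max())
r.finish_job()
```

```text
[[262, 150, 13, 13, 129], [277, 151, 12, 12, 123], [258, 163, 13, 13, 130], [281, 167, 11, 8, 42], [61, 168, 140, 216, 17687], [269, 172, 12, 13, 124], [87, 184, 7, 5, 13], [83, 189, 3, 4, 7], [75, 195, 3, 3, 6], [59, 202, 5, 10, 20]]
purple [269 172  13  13 131] [556.62314256 -23.5701544   58.        ]
orange [266 202  15   8  80] [489.35505169 -20.28099423  50.        ]
[ 0.76857939  0.06864589 -0.01898027] 0.01705327492934918
the job is handed in; nothing more can be done
```

The purple pocket is clicked in at the orange arrow. I pressed the wheel about 4 mm with the shut fingertips, 37 mm from its axis. I dragged it anticlockwise from gold to purple, about 144° or two clicks, then lifted the hand clear. The job was handed in with about 10 s of the 58 s used.

- **Pocket position:** in the last top view purple is on the line from the hub to the arrow. The side view puts it about 3° from the arrow, within measuring error. Its pink reading was farther off, which I put down to how hard that patch is to see from there.
- **Slip:** the fingertip slipped slightly during the drag, so I measured the wheel angle between strokes and corrected for it.
- **Other things:** comparing the start and end top pictures, only the five pockets changed, plus a large area on the left where the arm now is. The housing, jars, lid and tube show no movement. The arm now covers the bangle in that view, so I did not check it, but the hand stayed about 190 mm up on that side.
- **Forces:** pressing readings were about 7–8 N. At hand-in contact force was near zero (under 1 N) and the arm was still.

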